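# Right the tipped solvent tin against the supply chest

## Task

One of the two metal solvent tins has tipped over and lies aslant on the whetstone, its foot by the side of the wooden supply chest. Push its top end over towards the chest until the tin stands upright on the bench again, close against the chest's side, without picking it up off the bench. Leave the other, standing tin where it is.

Things in the scene. Friction and masses are not known exactly. Their poses are not given: they have to be found in the camera images.
- fallen_tin: Closed metal solvent tin, 100 wide (x) x 56 thick (y) x 165 mm tall (z, foot to top), 0.3-0.65 kg; 28 mm cap, 16 mm high, at x=+28 mm on top. Origin: centre of underside. Leans about 55 deg from upright, away from the chest (its +y side faces it), a foot edge on the bench. Its free top edge (y=-28, z=165 mm), about 95 mm up, can be pushed in an arc; below 18 deg it drops onto its foot.
- chest: Wooden drawer chest fixed to the bench: 280 long (x) x 140 deep (y) x 170 mm high, small white bowls on top (to 206 mm). Origin: centre of underside. Its flat long side at y=-70 mm is the wall; the fallen tin's foot starts about 5 mm from it and parallel to it.
- stone: Loose dark grey whetstone block, 140 long (x, parallel to the chest's side) x 42 x 50 mm high, 0.75 kg; origin: centre of underside. The fallen tin's lower face rests on its top edge nearest the chest; the tin's top edge overhangs it by about 20 mm. It may be nudged.
- standing_tin: The second tin, same make and size, standing upright elsewhere near an empty bowl (110 mm across) and a glass brush jar. Origin: centre of its underside. To be left alone.
There are look-alikes about, which are no part of the job. Leave any pink or yellow look-alike of the fallen_tin alone.

How it is judged (in metres and radians):
At the end, for the whole second after the job is handed in: The fallen tin stands at rest on its foot on the bench (within 7 degrees of upright), beside the chest's long side with its centre no more than 58 mm from that side (a gap of at most about 30 mm) and within the chest's length; the other tin still stands within 30 mm of where it was (angle between fallen_tin's own z axis and vertical below 0.12 rad and height (world z) of fallen_tin below 0.01 m and y of fallen_tin in the frame of chest between -0.128 and -0.08 m and x of fallen_tin in the frame of chest between -0.14 and 0.14 m and linear speed of fallen_tin below 0.02 m/s and angle between standing_tin's own z axis and vertical below 0.15 rad and distance of standing_tin from where it was at the start of the episode below 0.03 m); the robot touches nothing.
It fails at once if the fallen tin is picked up off the bench (centre of its underside more than 60 mm above the bench) (height (world z) of fallen_tin above 0.06 m).
It fails at once if the standing tin is knocked over or shifted by more than 30 mm (distance of standing_tin from where it was at the start of the episode above 0.03 m or angle between standing_tin's own z axis and vertical above 0.3 rad).
It also fails if it takes over 40 s, if anything falls off the work surface, if the arm or the gripper's body presses on something with over 40 N, if the wrist force passes 120 N, or if a joint passes its speed limit or range.

## Robot

A 6-joint arm with a two-finger parallel gripper is mounted at the origin on the work surface. World frame = base frame: x ahead of the robot, y to its left, z up, the work surface at z = 0. Lengths are in mm, angles in rad, forces in N, time in s.
With the tool pointing down it reaches from about 325 to 775 mm from the base axis. Payload 5.5 kg.
Tool frame: the origin (TCP) lies midway between the tips of the shut fingers; the grasp point (between the pads) lies ctrl.hold_point_z behind it (ctrl.hold_point_z is the distance from the TCP to the grasp point, in mm); x points along the fingers, z is the direction in which the jaws open and shut, and the axes are right-handed (so a half turn about x gives the same grasp; the last joint's range is limited). The gripper opens to 85 mm and grips with 20 to 120 N. Pads are 22 mm wide; open, the fingers measure 114 mm over their backs; the gripper's body (76 mm by 85 mm) begins 54 mm behind the grasp point. The pads swing forward as they close: fully open they stand 13 mm farther back than shut.
Start: joints at [-1.297, 0.091, 1.231, -0, 1.82, -0.057], TCP at [194.88, -567.484, 201.975] pointing down, gripper open.
Joint ranges: [-2.87, 2.87], [-0.86, 2.18], [0.17, 2.46], [-1.51, 4.65], [0.06, 2.69], [-2.65, 2.65]. Speed limits (rad/s): [2.57, 2.57, 3.01, 3.14, 3.14, 3.14].

## Interface

Orientations are given as a unit quaternion [w, x, y, z].
In Python, from bench import ctrl, capture gives the robot as it stands.
- The arm moves only by the tool servo_tool, never from a script. Its argument "targets" is a list of rows, each an object with "travel": the shift along the tool's x, y, z in mm, a list of three; "dr": the turn, a rotation vector about the tool's x, y, z in degrees, a list of three; "fingers": the closure, from 0 (fully open) to 1 (shut). A call has exactly 8 rows; each row shifts and turns the commanded pose from where the row before left it, along the tool's axes as they then stand; what a row does not reach is not made up. A row lasts 1/10 s, in which the tool goes at most 50 mm and 8.59 degrees, less where a joint would pass 70% of its speed; a pose out of reach is approached as far as the arm can. A call is refused whole if a number of a shift passes 50 or a number of a turn 8.59, either way. A call with a gripper value outside its range is refused whole. The fingers move at their own pace and stop on an object; "squeeze" is the grip in N (left out, the last holds). Time passes only in rows, so rows that do not move let the fingers close, or fill a call up. It gives the time, the measured TCP pose, the force and the opening at its end, in the units of the state.
- ctrl.get_obs(): the state, without advancing time (a new reading comes with each control period).
- capture(name): name is "side" or "top" or "wrist"; returns a dict with "color" (480x640x3 uint8, red, green, blue), "intrinsics" (3x3 intrinsics, pixels), "k1" (the pictures are not rectified: a ray, as slopes to the right and down, at radius r is drawn at 1 + k1 r^2 times it, then the intrinsics apply), "R" (3x3) and "t" (3): a world point X has camera coordinates R X + t; the wrist camera has in their place "T_tool_cam" (4x4, takes a point from camera to tool coordinates, whose origin is the TCP and whose axes are the tool frame's). Camera axes: x right, y down, z forward; pixel columns grow to the right and rows downward; lengths in mm; the calibration is good to about 2 mm. A picture is of the moment at which its call begins: read the wrist's pose just before it. There is no depth.
- ctrl.finish_job(): hands the job in, once; it reports no verdict.
The state is a dict: "time": time; "joint_pos": joint angles; "qvel": joint speeds; "effort": joint torques, N m; "tool_pos": TCP position; "eef_rot": TCP orientation; "wrist_force": force on the tool from outside, world axes, zero at the start; "ft_torque": the same for the moment, N m; "grip_width": finger opening in mm.
Only numpy, scipy, OpenCV 4.12 (cv2) and the standard library are available. Lean on these libraries where they do the work, as an engineer would, in place of code of your own. Each camera call takes 0.05 s, during which the arm holds its last target. There are 200 camera calls.

## Working session

There is one attempt and no reset: what is moved stays moved. The work goes in short steps, Python scripts to look and compute and a tool call to move; the robot and the scene stay as the last step left them, time stands still between calls to the robot, and variables do not carry over. Pictures are saved under pics/ and viewed, about 8 in all and at most 12, crops included, and the job is handed in when it is done.

Besides the shell and the picture viewer there is one more tool, called after "Call:" as name(argument=value, ...) on one line, values as JSON. servo_tool: Moves the arm, as the interface text tells. Its arguments: {"type":"object","properties":{"targets":{"type":"array"},"squeeze":{"type":"number"}},"required":["targets"]}

```bash
mkdir -p pics; cat > h.py <<'E'
import numpy as np, cv2
from scipy.spatial.transform import Rotation as Ro
from bench import ctrl, capture
def ray(c,uv):
    K=np.array(c["intrinsics"]);k=c["k1"]
    d=(np.array(uv,float)-K[:2,2])/[K[0,0],K[1,1]]
    s=d.copy()
    for _ in range(30): s=d/(1+k*(s@s))
    R=np.array(c["R"]);t=np.array(c["t"])
    return -R.T@t, R.T@np.array([s[0],s[1],1])
def onz(c,uv,z):
    o,d=ray(c,uv); return o+d*(z-o[2])/d[2]
def tri(c1,u1,c2,u2):
    a,d=ray(c1,u1);b,e=ray(c2,u2)
    s=np.linalg.lstsq(np.c_[d,-e],b-a,rcond=None)[0]
    p,q=a+d*s[0],b+e*s[1]; return (p+q)/2,np.linalg.norm(p-q)
def proj(c,X):
    p=np.array(c["R"])@np.array(X,float)+np.array(c["t"]);s=p[:2]/p[2];s=s*(1+c["k1"]*(s@s));K=np.array(c["intrinsics"])
    return s*[K[0,0],K[1,1]]+K[:2,2]
E
python3 - <<'E'
from h import *
import pickle
for n in ["top","side"]:
    c=capture(n); pickle.dump(c,open(n+".pkl","wb")); cv2.imwrite(f"pics/{n}0.png",c["color"][:,:,::-1])
    print(n,-np.array(c["R"]).T@c["t"],np.array(c["R"])[2])
print(ctrl.get_obs(),ctrl.hold_point_z)
E
```

```text
top [404.3794322  -59.94123937 975.35790028] [ 0.08474106 -0.03521966 -0.99578036]
side [ 605.28304773 -790.8879006   592.0080556 ] [-0.13363233  0.79470465 -0.59210381]
{'time': 0.1, 'joint_pos': array([-1.29667988e+00,  9.17811096e-02,  1.23173725e+00,  1.74103292e-05,
        1.81979685e+00, -5.67475739e-02]), 'qvel': array([-0.00146967, -0.00270298, -0.00362523, -0.00070369,  0.00013649,
       -0.00108836]), 'effort': array([ 2.16520450e-03, -4.60218430e+01, -4.19218111e+01, -1.29824016e-04,
        1.06470592e-02,  6.25312623e-06]), 'tool_pos': array([ 194.81390477, -567.18224878,  200.98138562]), 'eef_rot': array([ 0.57504247,  0.41121908,  0.57598462, -0.410447  ]), 'wrist_force': array([0.17389109, 0.1523584 , 0.20513458]), 'ft_torque': array([ 0.02512044, -0.04662541, -0.02223331]), 'grip_width': 85.44808159169884} 18.700000000000003
```

View pics/top0.png

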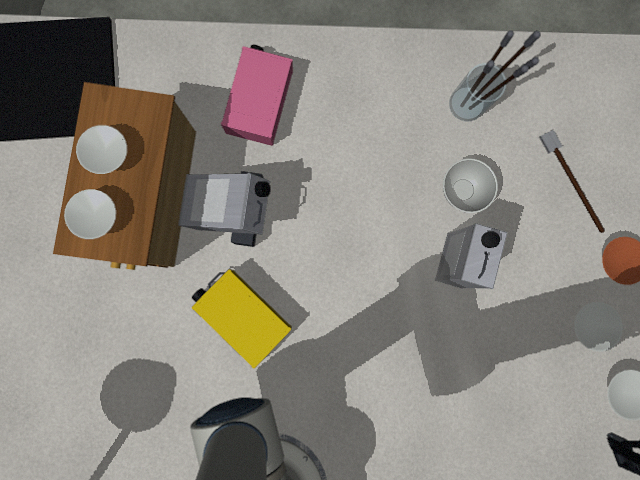

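View pics/side0.png

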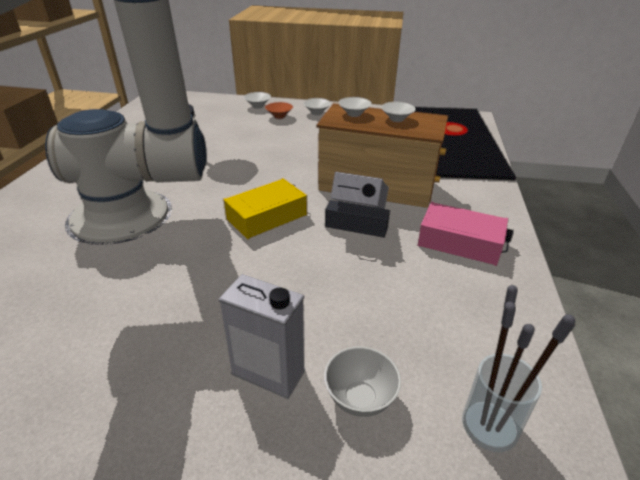

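The top view shows the chest at left (85..195, 85..265), with the grey fallen tin at (225,202) leaning on the dark stone (243,238). The look-alikes are pink at (258,95) and yellow at (242,318). The standing tin is at (475,255), by the empty bowl and the brush jar. The grey tin at (225,202) fits: it is the grey one lying on the whetstone, with its foot at the chest. I'll confirm it in a crop.

```bash
python3 - <<'E'
from h import *
import pickle
t=pickle.load(open("top.pkl","rb"));s=pickle.load(open("side.pkl","rb"))
a=cv2.resize(t["color"][150:270,160:320,::-1],None,fx=5,fy=5,interpolation=cv2.INTER_CUBIC)[:, :]
b=cv2.resize(s["color"][160:250,310:430,::-1],None,fx=5,fy=5,interpolation=cv2.INTER_CUBIC)
im=np.zeros((600,800,3),np.uint8); 
a=cv2.resize(a,(400,300)); im[:300,:400]=a   # 2.5x, origin (160,150)
b=cv2.resize(b,(400,300)); im[:300,400:]=b   # 3.333x, origin (310,160)
im[300:,:]=cv2.resize(t["color"][165:255,175:295,::-1],(800,600),interpolation=cv2.INTER_CUBIC)[:300] # 6.667x
cv2.imwrite("pics/crop.png",im)
E
```

```text
(no output)
```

View pics/crop.png

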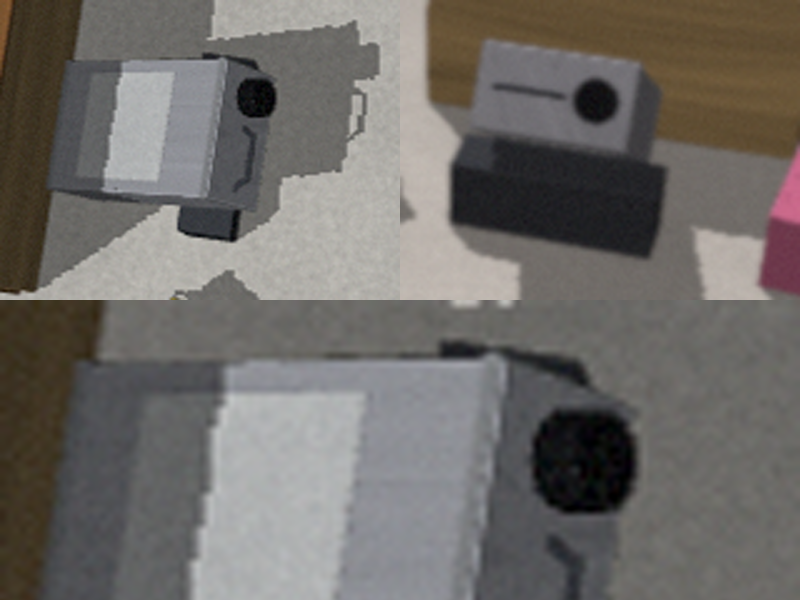

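The crop confirms it: a grey tin with cap and handle, resting on the dark stone, its foot at the chest wall. The upper top edge runs from (248.4,174) to (243.6,228.4). Next I'll measure it.

```bash
python3 - <<'E'
from h import *
import pickle
t=pickle.load(open("top.pkl","rb"));s=pickle.load(open("side.pkl","rb"))
print([x for x in dir(ctrl) if x[0]!='_'])
P=lambda n,v:print(n,np.round(v,1))
# top crop 2.5x origin (160,150); pts
T=lambda u,v:(160+u/2.5,150+v/2.5); S=lambda u,v:(310+(u-400)/3.3333,160+v/3.3333)
P("upper edge hiX z140",onz(t,T(224,60),140.5)); P("upper edge loX",onz(t,T(209,196),140.5))
P("lower edge hiX z95",onz(t,T(276,74),94.6)); P("lower edge loX",onz(t,T(259,208),94.6))
P("foot upper edge hiX z46",onz(t,T(68,61),46)); P("foot loX",onz(t,T(50,190),46))
for n,a,b in [("upLo",(209,196),(484,40)),("upHi",(224,60),(640,62)),("lowLo",(259,208),(470,132)),("lowHi",(276,74),(655,160))]:
    X,e=tri(t,T(*a),s,S(*b)); print(n,np.round(X,1),round(e,1))
P("side lowLo on 95",onz(s,S(472,133),94.6)); P("side upLo 140",onz(s,S(484,40),140.5)); P("side upHi 140",onz(s,S(640,62),140.5))
P("stone",[onz(s,S(*p),0) for p in [(452,222),(652,257)]])
P("stone top",[onz(s,S(*p),50) for p in [(455,165),(665,168)]])
P("chest top edge",[onz(t,p,170) for p in [(174,96),(147,265)]])
P("chest bottom edge",[onz(t,p,0) for p in [(195,126),(175,266)]])
P("stand top",[onz(t,p,165) for p in [(475,224),(508,226),(493,288),(445,278)]])
E
```

```text
['MotionError', 'finish_job', 'get_obs', 'hold_point_z']
upper edge hiX z140 [595.4  33.7 140.5]
upper edge loX [499.8  41.7 140.5]
lower edge hiX z95 [5.963e+02 5.000e-01 9.460e+01]
lower edge loX [496.9  10.7  94.6]
foot upper edge hiX z46 [613.7 164.2  46. ]
foot loX [513.1 174.3  46. ]
upLo [500.   41.6 141.7] 0.6
upHi [597.1  34.  139.8] 3.0
lowLo [497.2  10.9  92.2] 0.1
lowHi [606.2   2.1  88.1] 16.7
side lowLo on 95 [499.2   6.1  94.6]
side upLo 140 [500.   43.9 140.5]
side upHi 140 [598.5  33.6 140.5]
stone [[482.6  40.7   0. ]
 [620.   25.1   0. ]]
stone top [[484.5  35.7  50. ]
 [622.   57.6  50. ]]
chest top edge [[720.  161.  170. ]
 [433.2 194.2 170. ]]
chest bottom edge [[724.8 163.    0. ]
 [438.1 192.8   0. ]]
stand top [[ 511.2 -354.1  165. ]
 [ 508.8 -411.1  165. ]
 [ 402.9 -383.2  165. ]
 [ 418.6 -301.6  165. ]]
```

```bash
cat >> h.py <<'E'
th=np.deg2rad(-6); e=np.array([np.cos(th),np.sin(th),0]); n=np.array([-e[1],e[0],0]); z=np.array([0,0,1.])
def tilt(a,sg):
    a=np.deg2rad(a); x=np.sin(a)*n-np.cos(a)*z; zz=sg*e; return np.c_[x,np.cross(zz,x),zz]
def P(es,ns,zs): return es*e+ns*n+zs*z
def state():
    o=ctrl.get_obs(); return o,np.array(o["tool_pos"]),Ro.from_quat(np.roll(o["eef_rot"],-1)).as_matrix()
E
python3 - <<'E'
from h import *
o,p,R=state(); print(np.round(R,3))
for sg in(1,-1):
    print(sg,np.round(np.rad2deg(Ro.from_matrix(R.T@tilt(35,sg)).as_rotvec()),1), "yaw only",np.round(np.rad2deg(Ro.from_matrix(R.T@tilt(0,sg)).as_rotvec()),1))
tgt=P(543,-60,280); print(tgt, R.T@(np.r_[tgt]-p))
print(np.round(tilt(0,1),3),np.round(tilt(0,-1),3))
E
```

```text
[[-0.     0.946  0.325]
 [ 0.002  0.325 -0.946]
 [-1.     0.    -0.002]]
1 [-62.9  19.8  31.1] yaw only [-65.   -0.1  -0.1]
-1 [110.8  34.9 -22.2] yaw only [ 1.15e+02 -1.00e-01  1.00e-01]
[ 533.75368139 -116.43026928  280.        ] [ -78.42152118  466.99816016 -316.32932845]
[[ 0.     0.105  0.995]
 [ 0.     0.995 -0.105]
 [-1.     0.     0.   ]] [[ 0.    -0.105 -0.995]
 [ 0.    -0.995  0.105]
 [-1.    -0.    -0.   ]]
```

Call:
servo_tool(targets=[{"travel": [-40,0,0],"dr": [0,0,0],"fingers": 0.5},{"travel": [-40,0,0],"dr": [0,0,0],"fingers": 0.5},{"travel": [0,39,-26],"dr": [0,0,0],"fingers": 0.5},{"travel": [0,39,-26],"dr": [0,0,0],"fingers": 0.5},{"travel": [0,39,-26],"dr": [0,0,0],"fingers": 0.5},{"travel": [0,39,-26],"dr": [0,0,0],"fingers": 0.5},{"travel": [0,39,-26],"dr": [0,0,0],"fingers": 0.5},{"travel": [0,39,-26],"dr": [0,0,0],"fingers": 0.5}])

```text
time: 0.9
tool_pos: [366.2, -342.2, 281.6]
eef_rot: [0.575, 0.411, 0.576, -0.411]
wrist_force: [1.2, -0.0, -0.4]
grip_width: 42.6
```

Call:
servo_tool(targets=[{"travel": [0,39,-26],"dr": [0,0,0],"fingers": 0.5},{"travel": [0,39,-26],"dr": [0,0,0],"fingers": 0.5},{"travel": [0,39,-26],"dr": [0,0,0],"fingers": 0.5},{"travel": [0,39,-26],"dr": [0,0,0],"fingers": 0.5},{"travel": [0,39,-26],"dr": [0,0,0],"fingers": 0.5},{"travel": [0,39,-26],"dr": [0,0,0],"fingers": 0.5},{"travel": [0,0,0],"dr": [-8.1,0,0],"fingers": 0.5},{"travel": [0,0,0],"dr": [-8.1,0,0],"fingers": 0.5}])

```text
time: 1.7
tool_pos: [536.8, -118.7, 280.9]
eef_rot: [0.628, 0.323, 0.63, -0.323]
wrist_force: [0.2, -1.0, -0.4]
grip_width: 42.9
```

Call:
servo_tool(targets=[{"travel": [0,0,0],"dr": [-8.1,0,0],"fingers": 0.5},{"travel": [0,0,0],"dr": [-8.1,0,0],"fingers": 0.5},{"travel": [0,0,0],"dr": [-8.1,0,0],"fingers": 0.5},{"travel": [0,0,0],"dr": [-8.1,0,0],"fingers": 0.5},{"travel": [0,0,0],"dr": [-8.1,0,0],"fingers": 0.5},{"travel": [0,0,0],"dr": [-8.1,0,0],"fingers": 0.5},{"travel": [0,0,0],"dr": [0,0,7],"fingers": 0.5},{"travel": [0,0,0],"dr": [0,0,7],"fingers": 0.5}])

```text
time: 2.5
tool_pos: [536.5, -118.9, 282.7]
eef_rot: [0.706, 0.125, 0.696, 0.05]
wrist_force: [0.1, -0.9, 0.0]
grip_width: 42.8
```

Call:
servo_tool(targets=[{"travel": [0,0,0],"dr": [0,0,7],"fingers": 0.5},{"travel": [0,0,0],"dr": [0,0,7],"fingers": 0.5},{"travel": [0,0,0],"dr": [0,0,7],"fingers": 0.5},{"travel": [0,0,0],"dr": [0,0,0],"fingers": 0.5},{"travel": [0,0,0],"dr": [0,0,0],"fingers": 0.5},{"travel": [0,0,0],"dr": [0,0,0],"fingers": 0.5},{"travel": [0,0,0],"dr": [0,0,0],"fingers": 0.5},{"travel": [0,0,0],"dr": [0,0,0],"fingers": 0.5}])

```text
time: 3.3
tool_pos: [536.4, -119.5, 283.1]
eef_rot: [0.686, 0.248, 0.662, 0.176]
wrist_force: [-0.4, 0.2, -0.6]
grip_width: 43.1
```

```bash
cat > st.py <<'E'
from h import *
import sys
o,p,R=state()
print("t",round(o["time"],2),"esz",np.round([p@e,p@n,p@z],1),"F esz",np.round([np.dot(o["wrist_force"],v) for v in(e,n,z)],1),"J",np.round(o["joint_pos"],2),"w",round(o["grip_width"],1))
print("dr to tilt35",np.round(np.rad2deg(Ro.from_matrix(R.T@tilt(35,1)).as_rotvec()),1))
E
cat >> st.py <<'E'
Rt=tilt(35,1); x,m=Rt[:,0],Rt[:,1]
# wanted TCP: pre (80 back), in; then arc
ed=lambda q:(237.5-56*np.cos(q)-165*np.sin(q),165*np.cos(q))
c=543
pre=P(c,62.7,94.6)+18*x-21*m
L=[("pre",pre-80*x),("in",pre)]
for d in (55,50,45,40,35,30,25,20,15,10,5,0):
    q=np.deg2rad(d); E_=P(c,*ed(q))
    L.append((d, E_+18*x-11*m if d>=35 else E_+12*(np.sin(q)*n-np.cos(q)*z)+6*x-11*m))
prev=p
for k,v in L:
    print(k,np.round([v@e,v@n,v@z],1),"step(tool35)",np.round(Rt.T@(v-prev),1)); prev=v
E
python3 st.py
```

```text
t 3.3 esz [545.9 -62.7 283.1] F esz [-0.4  0.1 -0.6] J [-0.63  0.12  1.17  0.61  2.09 -0.28] w 43.1
dr to tilt35 [-0.1  0.2  0.1]
pre [543.    9.9 133.3] step(tool35) [164.3 -26.4  -2.9]
in [543.   55.8  67.8] step(tool35) [80.  0.  0.]
55 [543.   71.5  73.6] step(tool35) [ 4.3 16.2 -0. ]
50 [543.   76.4  85. ] step(tool35) [-6.6 10.6  0. ]
45 [543.   82.5  95.6] step(tool35) [-5.2 11.1 -0. ]
40 [543.   89.9 105.3] step(tool35) [-3.8 11.6  0. ]
35 [543.   98.3 114.1] step(tool35) [-2.3 11.9  0. ]
30 [543.  106.9 121.3] step(tool35) [-0.9 11.2 -0. ]
25 [543.  116.5 127.4] step(tool35) [ 0.4 11.4  0. ]
20 [543.  127.  132.5] step(tool35) [ 1.8 11.5  0. ]
15 [543.  138.2 136.6] step(tool35) [ 3.2 11.5  0. ]
10 [543.  150.2 139.5] step(tool35) [ 4.5 11.5 -0. ]
5 [543.  162.8 141.2] step(tool35) [ 5.8 11.3 -0. ]
0 [543.  175.9 141.8] step(tool35) [ 7.  11.1  0. ]
```

Call:
servo_tool(targets=[{"travel": [41,-6.6,-0.7],"dr": [0,0,0],"fingers": 0.5},{"travel": [41,-6.6,-0.7],"dr": [0,0,0],"fingers": 0.5},{"travel": [41,-6.6,-0.7],"dr": [0,0,0],"fingers": 0.5},{"travel": [41,-6.6,-0.8],"dr": [0,0,0],"fingers": 0.5},{"travel": [20,0,0],"dr": [0,0,0],"fingers": 0.5},{"travel": [20,0,0],"dr": [0,0,0],"fingers": 0.5},{"travel": [20,0,0],"dr": [0,0,0],"fingers": 0.5},{"travel": [15,0,0],"dr": [0,0,0],"fingers": 0.5}])

```text
time: 4.1
tool_pos: [545.7, -4.1, 70.4]
eef_rot: [0.685, 0.248, 0.662, 0.176]
wrist_force: [-0.1, -0.6, 0.2]
grip_width: 42.5
```

```bash
python3 st.py|head -2; python3 - <<'E'
from h import *
s=capture("side");t=capture("top");w=capture("wrist")
im=np.zeros((600,800,3),np.uint8)
im[:300,:400]=cv2.resize(s["color"][140:260,300:460,::-1],(400,300),interpolation=cv2.INTER_CUBIC)
im[:300,400:]=cv2.resize(t["color"][150:270,170:330,::-1],(400,300),interpolation=cv2.INTER_CUBIC)
im[300:,:400]=cv2.resize(w["color"][:,:,::-1],(400,300))
cv2.imwrite("pics/pre.png",im)
E
```

```text
t 4.1 esz [543.1  53.   70.4] F esz [-0.  -0.6  0.2] J [-0.45  0.05  1.63  0.57  1.68 -0.34] w 42.5
dr to tilt35 [-0.1  0.1  0. ]
```

View pics/pre.png

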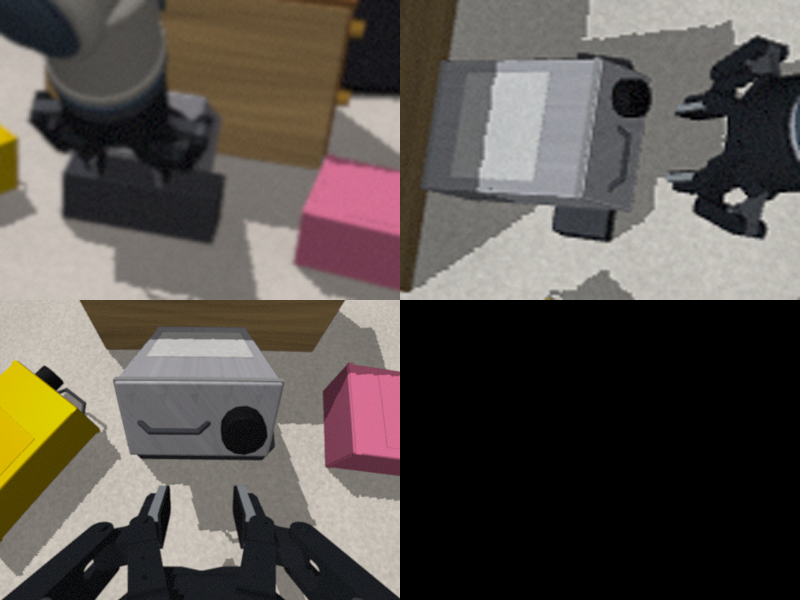

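The wrist view shows the fingers centred across the tin's width and below its top edge. In the top view the fingertips (280,195) and (278,222) stop short of the edge at (260,190), so I'll check how far.

```bash
python3 - <<'E'
from h import *
import pickle
t=pickle.load(open("top.pkl","rb"))
for u in [(676,110),(668,182)]:
    q=(170+(u[0]-400)/2.5,150+u[1]/2.5)
    for h in (70,80,90): X=onz(t,q,h); print(u,h,np.round([X@e,X@n],1))
o,p,R=state(); print(o["time"],p@n,p@z)
for k in (0,6,13): 
  for j in(-11,0,11): print(k,j,np.round(proj(t,p-k*R[:,0]+j*R[:,1]+21*R[:,2]),1))
E
```

```text
(676, 110) 70 [573.1  42.9]
(676, 110) 80 [571.3  42.2]
(676, 110) 90 [569.5  41.6]
(668, 182) 70 [518.  42.]
(668, 182) 80 [516.8  41.4]
(668, 182) 90 [515.5  40.7]
4.25 52.49422526573685 70.75639447672441
0 -11 [279.6 199.3]
0 0 [274.7 198.1]
0 11 [269.8 196.9]
6 -11 [281.3 199. ]
6 0 [276.4 197.8]
6 11 [271.4 196.6]
13 -11 [283.3 198.8]
13 0 [278.4 197.5]
13 11 [273.4 196.3]
```

Call:
servo_tool(targets=[{"travel": [7,0,0],"dr": [0,0,0],"fingers": 0.5},{"travel": [6,0,0],"dr": [0,0,0],"fingers": 0.5},{"travel": [0,4,0],"dr": [0,0,0],"fingers": 0.5},{"travel": [0,4,0],"dr": [0,0,0],"fingers": 0.5},{"travel": [0,4,0],"dr": [0,0,0],"fingers": 0.5},{"travel": [0,4,0],"dr": [0,0,0],"fingers": 0.5},{"travel": [0,4,0],"dr": [0,0,0],"fingers": 0.5},{"travel": [0,4,0],"dr": [0,0,0],"fingers": 0.5}])

```text
time: 5.05
tool_pos: [549.0, 21.5, 74.4]
eef_rot: [0.685, 0.249, 0.662, 0.175]
wrist_force: [-0.4, -2.2, 0.8]
grip_width: 42.9
```

```bash
python3 st.py|head -1; python3 - <<'E'
from h import *
t=capture("top");w=capture("wrist")
im=np.zeros((300,800,3),np.uint8)
im[:300,:400]=cv2.resize(w["color"][:,:,::-1],(400,300))
im[:300,400:]=cv2.resize(t["color"][150:270,170:330,::-1],(400,300),interpolation=cv2.INTER_CUBIC)
cv2.imwrite("pics/c1.png",im)
E
```

```text
t 5.05 esz [543.7  78.7  74.4] F esz [-0.2 -2.2  0.8] J [-0.41  0.03  1.64  0.58  1.66 -0.3 ] w 42.9
```

View pics/c1.png

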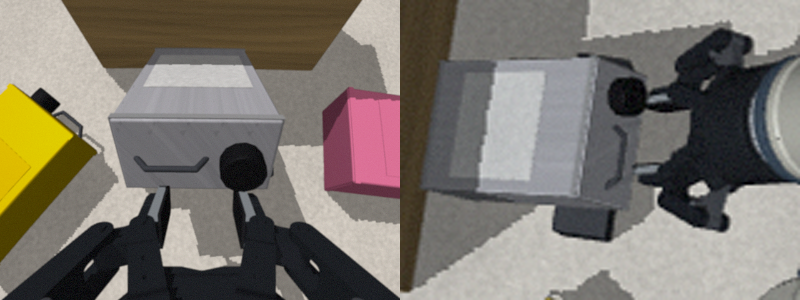

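The tips only just met the top edge: the tool pushes slightly downward and the tin has moved about 4 mm. At half-open the real tips lie about 20 mm behind the TCP. I'll back off, reach farther under the edge, then lift.

Call:
servo_tool(targets=[{"travel": [0,-8,0],"dr": [0,0,0],"fingers": 0.5},{"travel": [0,-8,0],"dr": [0,0,0],"fingers": 0.5},{"travel": [8,0,0],"dr": [0,0,0],"fingers": 0.5},{"travel": [8,0,0],"dr": [0,0,0],"fingers": 0.5},{"travel": [6,0,0],"dr": [0,0,0],"fingers": 0.5},{"travel": [0,4,0],"dr": [0,0,0],"fingers": 0.5},{"travel": [0,4,0],"dr": [0,0,0],"fingers": 0.5},{"travel": [0,3,0],"dr": [0,0,0],"fingers": 0.5}])

```text
time: 5.95
tool_pos: [550.0, 30.2, 53.8]
eef_rot: [0.685, 0.249, 0.662, 0.175]
wrist_force: [-0.2, -2.1, -0.1]
grip_width: 42.9
```

```bash
python3 st.py|head -1; python3 - <<'E'
from h import *
t=capture("top");w=capture("wrist")
im=np.zeros((300,800,3),np.uint8)
im[:300,:400]=cv2.resize(w["color"][:,:,::-1],(400,300))
im[:300,400:]=cv2.resize(t["color"][150:270,170:330,::-1],(400,300),interpolation=cv2.INTER_CUBIC)
cv2.imwrite("pics/c2.png",im)
E
```

```text
t 5.95 esz [543.8  87.6  53.8] F esz [-0.  -2.1 -0.1] J [-0.39  0.04  1.67  0.58  1.62 -0.31] w 42.9
```

View pics/c2.png

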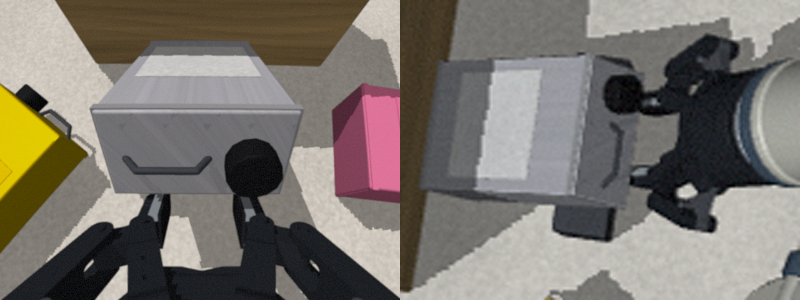

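The tips are now hidden under the tin's lower edge (160,195) and (245,195), so they are hooked under it. Starting the arc.

Call:
servo_tool(targets=[{"travel": [-3.3,5.3,0],"dr": [0,0,0],"fingers": 0.5},{"travel": [-3.3,5.3,0],"dr": [0,0,0],"fingers": 0.5},{"travel": [-2.6,5.5,0],"dr": [0,0,0],"fingers": 0.5},{"travel": [-2.6,5.5,0],"dr": [0,0,0],"fingers": 0.5},{"travel": [-1.9,5.8,0],"dr": [0,0,0],"fingers": 0.5},{"travel": [-1.9,5.8,0],"dr": [0,0,0],"fingers": 0.5},{"travel": [0,0,0],"dr": [0,0,0],"fingers": 0.5},{"travel": [0,0,0],"dr": [0,0,0],"fingers": 0.5}])

```text
time: 6.85
tool_pos: [552.0, 48.3, 85.6]
eef_rot: [0.685, 0.249, 0.661, 0.176]
wrist_force: [0.4, -1.7, -0.6]
grip_width: 42.8
```

```bash
python3 st.py|head -1; cat > look.py <<'E'
from h import *
import sys
t=capture("top");w=capture("wrist");s=capture("side")
im=np.zeros((600,800,3),np.uint8)
im[:300,:400]=cv2.resize(w["color"][:,:,::-1],(400,300))
im[:300,400:]=cv2.resize(t["color"][150:270,170:330,::-1],(400,300),interpolation=cv2.INTER_CUBIC)
im[300:,:400]=cv2.resize(s["color"][90:270,290:530,::-1],(400,300),interpolation=cv2.INTER_CUBIC)
im[300:,400:]=cv2.resize(t["color"][:,:,::-1],(400,300))
cv2.imwrite("pics/%s.png"%sys.argv[1],im)
E
python3 look.py c3
```

```text
t 6.85 esz [544.  105.7  85.6] F esz [ 0.6 -1.7 -0.6] J [-0.36  0.01  1.64  0.59  1.65 -0.25] w 42.8
```

View pics/c3.png

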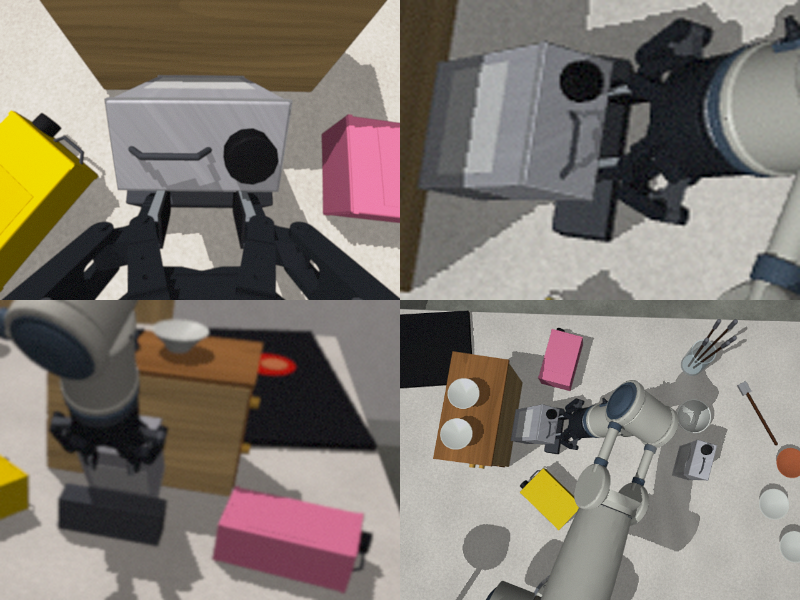

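The tin is at roughly 40°, the fingers are still under its edge, and the force is light. I'll continue the arc with slightly more reach.

Call:
servo_tool(targets=[{"travel": [-0.5,5.8,0],"dr": [0,0,0],"fingers": 0.5},{"travel": [-0.5,5.8,0],"dr": [0,0,0],"fingers": 0.5},{"travel": [0.2,5.8,0],"dr": [0,0,0],"fingers": 0.5},{"travel": [0.4,5.8,0],"dr": [0,0,0],"fingers": 0.5},{"travel": [0.8,5.8,0],"dr": [0,0,0],"fingers": 0.5},{"travel": [1,5.8,0],"dr": [0,0,0],"fingers": 0.5},{"travel": [0,0,0],"dr": [0,0,0],"fingers": 0.5},{"travel": [0,0,0],"dr": [0,0,0],"fingers": 0.5}])

```text
time: 7.8
tool_pos: [554.7, 78.0, 103.9]
eef_rot: [0.685, 0.249, 0.662, 0.176]
wrist_force: [0.4, -0.9, -0.4]
grip_width: 42.2
```

```bash
python3 st.py|head -1; python3 look.py c4
```

```text
t 7.8 esz [543.5 135.6 103.9] F esz [ 0.5 -0.8 -0.4] J [-0.31 -0.02  1.63  0.6   1.65 -0.19] w 42.2
```

View pics/c4.png

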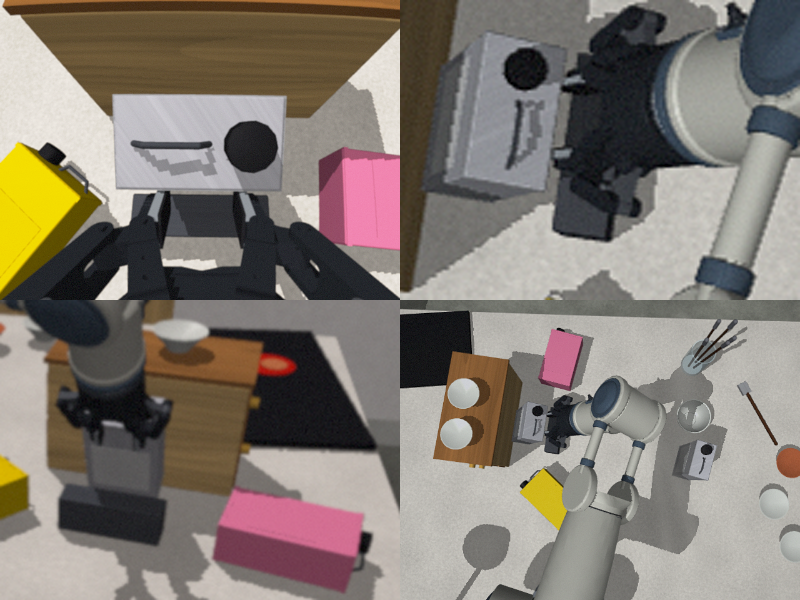

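The tin is at about 22° now and turning cleanly, with the stone unmoved. I'll push on nearly horizontally, past the drop point.

Call:
servo_tool(targets=[{"travel": [1.5,5.5,0],"dr": [0,0,0],"fingers": 0.5},{"travel": [2,5.3,0],"dr": [0,0,0],"fingers": 0.5},{"travel": [2.5,5.2,0],"dr": [0,0,0],"fingers": 0.5},{"travel": [2.5,5.2,0],"dr": [0,0,0],"fingers": 0.5},{"travel": [2.5,5.2,0],"dr": [0,0,0],"fingers": 0.5},{"travel": [2.5,4,0],"dr": [0,0,0],"fingers": 0.5},{"travel": [0,0,0],"dr": [0,0,0],"fingers": 0.5},{"travel": [0,0,0],"dr": [0,0,0],"fingers": 0.5}])

```text
time: 8.75
tool_pos: [558.3, 110.1, 110.2]
eef_rot: [0.685, 0.249, 0.662, 0.176]
wrist_force: [0.6, 0.2, -0.5]
grip_width: 42.7
```

```bash
python3 st.py|head -1; python3 look.py c5
```

```text
t 8.75 esz [543.7 167.9 110.2] F esz [ 0.6  0.2 -0.5] J [-0.25 -0.03  1.64  0.6   1.62 -0.13] w 42.7
```

View pics/c5.png

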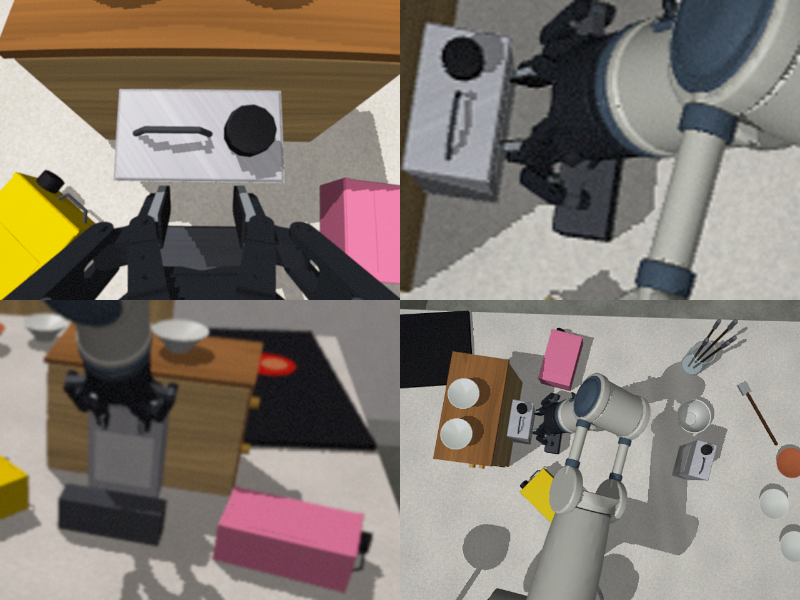

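The tin appears to have dropped upright, and the fingers are clear of it (force near 0). I'll retreat along the tool axis and measure.

Call:
servo_tool(targets=[{"travel": [-10,-4,0],"dr": [0,0,0],"fingers": 0.5},{"travel": [-25,-2,0],"dr": [0,0,0],"fingers": 0.5},{"travel": [-35,0,0],"dr": [0,0,0],"fingers": 0.5},{"travel": [-35,0,0],"dr": [0,0,0],"fingers": 0.5},{"travel": [-35,0,0],"dr": [0,0,0],"fingers": 0.5},{"travel": [-35,0,0],"dr": [0,0,0],"fingers": 0.5},{"travel": [0,0,0],"dr": [0,0,0],"fingers": 0.5},{"travel": [0,0,0],"dr": [0,0,0],"fingers": 0.5}])

```text
time: 9.7
tool_pos: [547.3, 4.1, 251.0]
eef_rot: [0.686, 0.249, 0.661, 0.175]
wrist_force: [0.2, -0.5, -0.5]
grip_width: 42.6
```

```bash
python3 st.py|head -1; python3 - <<'E'
from h import *
import pickle
t=capture("top");s=capture("side");pickle.dump((t,s),open("end.pkl","wb"))
im=np.zeros((600,800,3),np.uint8)
im[:300,:400]=cv2.resize(t["color"][150:240,150:270,::-1],(400,300),interpolation=cv2.INTER_CUBIC)
im[:300,400:]=cv2.resize(t["color"][:,:,::-1],(400,300))
im[300:,:400]=cv2.resize(s["color"][90:240,290:490,::-1],(400,300),interpolation=cv2.INTER_CUBIC)
im[300:,400:]=cv2.resize(s["color"][:,:,::-1],(400,300))
cv2.imwrite("pics/end.png",im)
E
```

```text
t 9.7 esz [543.9  61.3 251. ] F esz [ 0.2 -0.4 -0.5] J [-0.44 -0.01  1.37  0.62  1.93 -0.14] w 42.6
```

View pics/end.png

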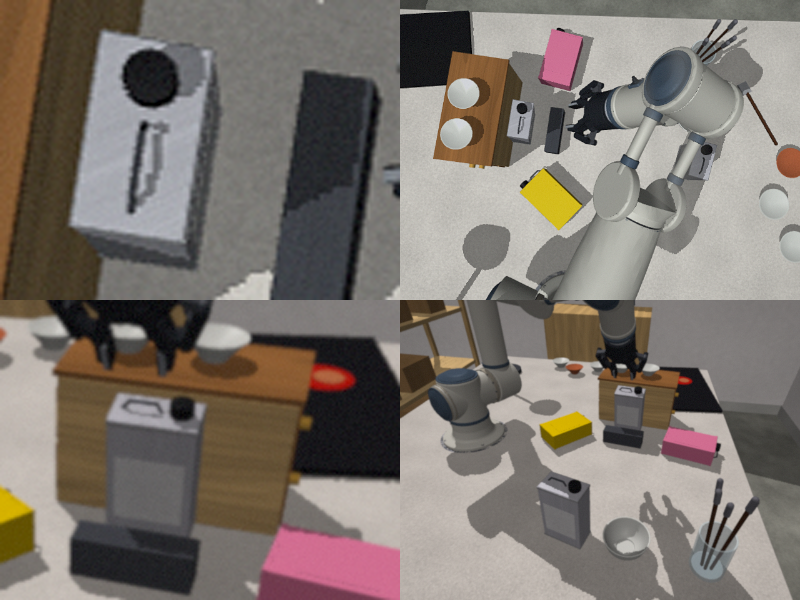

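```bash
python3 - <<'E'
from h import *
import pickle
t,s=pickle.load(open("end.pkl","rb")); t0=pickle.load(open("top.pkl","rb")); s0=pickle.load(open("side.pkl","rb"))
q=lambda u,v:(150+u/3.3333,150+v/3.3333)
T=np.array([onz(t,q(*u),165) for u in [(103,30),(216,50),(184,243),(70,225)]]); c=T.mean(0)
print("top corners e,n",np.round(np.c_[T@e,T@n],1),"centre",np.round([c@e,c@n],1))
for u in [(108,258),(192,268)]: X=onz(t,q(*u),0); print("foot",np.round([X@e,X@n],1))
print("wall n ~237.5; chest e range", [round(float(np.dot(e,onz(t,p,0))),1) for p in [(195,126),(175,266)]])
a,b=[cv2.cvtColor(i["color"][270:400,205:312],cv2.COLOR_RGB2GRAY) for i in (s0,s)]
print("standing tin side-view shift px",cv2.phaseCorrelate(a.astype(float),b.astype(float)))
E
```

```text
top corners e,n [[594.3 210.2]
 [591.3 152.5]
 [491.6 155. ]
 [493.7 212.4]] centre [542.7 182.5]
foot [494.  233.9]
foot [494.1 183.3]
wall n ~237.5; chest e range [703.8, 415.5]
standing tin side-view shift px ((0.05116910533308783, 0.5520660952460901), 0.6791127539624595)
```

```bash
python3 - <<'E'
from h import *
import pickle
t,s=pickle.load(open("end.pkl","rb"))
for nn in(182.5,207,209):
  print("n",nn)
  for zz in (165,0):
    Q=[proj(t,P(542.7+a,nn+b,zz)) for a,b in[(50,28),(50,-28),(-50,-28),(-50,28)]]
    print(zz,"crop top",[tuple(np.round((x-150)*3.3333).astype(int)) for x in Q])
    Q=[proj(s,P(542.7+a,nn+b,zz)) for a,b in[(50,28),(50,-28),(-50,-28),(-50,28)]]
    print(zz,"crop side",[tuple(np.round((x-[290,90])*2).astype(int)+[0,300]) for x in Q])
print("wall foot",[tuple(np.round((proj(t,P(k,237.5,0))-150)*3.3333).astype(int)) for k in(490,600)], "walltop",[tuple(np.round((proj(t,P(k,237.5,170))-150)*3.3333).astype(int)) for k in(490,600)])
E
```

```text
n 182.5
165 crop top [(np.int64(102), np.int64(33)), (np.int64(212), np.int64(47)), (np.int64(185), np.int64(241)), (np.int64(74), np.int64(227))]
165 crop side [(np.int64(204), np.int64(409)), (np.int64(196), np.int64(431)), (np.int64(104), np.int64(419)), (np.int64(116), np.int64(398))]
0 crop top [(np.int64(170), np.int64(103)), (np.int64(261), np.int64(114)), (np.int64(239), np.int64(276)), (np.int64(147), np.int64(265))]
0 crop side [(np.int64(189), np.int64(535)), (np.int64(182), np.int64(560)), (np.int64(99), np.int64(546)), (np.int64(109), np.int64(522))]
n 207
165 crop top [(np.int64(53), np.int64(27)), (np.int64(164), np.int64(41)), (np.int64(137), np.int64(235)), (np.int64(24), np.int64(222))]
165 crop side [(np.int64(207), np.int64(400)), (np.int64(200), np.int64(421)), (np.int64(109), np.int64(410)), (np.int64(121), np.int64(390))]
0 crop top [(np.int64(129), np.int64(98)), (np.int64(221), np.int64(109)), (np.int64(199), np.int64(271)), (np.int64(106), np.int64(260))]
0 crop side [(np.int64(193), np.int64(524)), (np.int64(185), np.int64(548)), (np.int64(104), np.int64(535)), (np.int64(114), np.int64(512))]
n 209
165 crop top [(np.int64(49), np.int64(26)), (np.int64(160), np.int64(40)), (np.int64(133), np.int64(235)), (np.int64(20), np.int64(221))]
165 crop side [(np.int64(207), np.int64(400)), (np.int64(200), np.int64(420)), (np.int64(110), np.int64(409)), (np.int64(121), np.int64(389))]
0 crop top [(np.int64(126), np.int64(97)), (np.int64(218), np.int64(109)), (np.int64(195), np.int64(271)), (np.int64(103), np.int64(260))]
0 crop side [(np.int64(193), np.int64(524)), (np.int64(186), np.int64(548)), (np.int64(104), np.int64(535)), (np.int64(114), np.int64(512))]
wall foot [(np.int64(101), np.int64(264)), (np.int64(127), np.int64(85))] walltop [(np.int64(16), np.int64(225)), (np.int64(48), np.int64(10))]
```

The corners disagree with an upright tin. The top centre is at n=182.5, but the foot fits n≈208, which means a lean of about 9°. The foot corner is probably jammed by friction against the chest wall. The top needs about 27 mm more push, so I'm going back in.

Call:
servo_tool(targets=[{"travel": [30,0,0],"dr": [0,0,0],"fingers": 0.5},{"travel": [30,0,0],"dr": [0,0,0],"fingers": 0.5},{"travel": [30,0,0],"dr": [0,0,0],"fingers": 0.5},{"travel": [30,0,0],"dr": [0,0,0],"fingers": 0.5},{"travel": [30,0,0],"dr": [0,0,0],"fingers": 0.5},{"travel": [2.9,4.1,0],"dr": [0,0,0],"fingers": 0.5},{"travel": [2.9,4.1,0],"dr": [0,0,0],"fingers": 0.5},{"travel": [2.9,4.1,0],"dr": [0,0,0],"fingers": 0.5}])

```text
time: 10.6
tool_pos: [558.5, 105.8, 128.7]
eef_rot: [0.686, 0.249, 0.661, 0.176]
wrist_force: [0.2, -0.6, 0.5]
grip_width: 42.6
```

Call:
servo_tool(targets=[{"travel": [1.7,2.5,0],"dr": [0,0,0],"fingers": 0.5},{"travel": [1.7,2.5,0],"dr": [0,0,0],"fingers": 0.5},{"travel": [1.7,2.5,0],"dr": [0,0,0],"fingers": 0.5},{"travel": [1.7,2.5,0],"dr": [0,0,0],"fingers": 0.5},{"travel": [1.1,1.6,0],"dr": [0,0,0],"fingers": 0.5},{"travel": [0,0,0],"dr": [0,0,0],"fingers": 0.5},{"travel": [0,0,0],"dr": [0,0,0],"fingers": 0.5},{"travel": [0,0,0],"dr": [0,0,0],"fingers": 0.5}])

```text
time: 11.4
tool_pos: [559.5, 119.5, 127.4]
eef_rot: [0.685, 0.249, 0.662, 0.176]
wrist_force: [-0.1, 0.2, 0.7]
grip_width: 42.4
```

```bash
python3 st.py|head -1; cat > m.py <<'E'
from h import *
# tin top face (bright grey) in top view: min-area rectangle
t=capture("top"); I=t["color"].astype(int)[150:250,140:232]
m=((I.min(2)>115)&(I.max(2)-I.min(2)<28)&(I[:,:,2]-I[:,:,0]>2)).astype(np.uint8)
m=cv2.morphologyEx(m,cv2.MORPH_OPEN,np.ones((3,3)))
cs=cv2.findContours(m,0,2)[0]; c=max(cs,key=cv2.contourArea)
B=cv2.boxPoints(cv2.minAreaRect(c))+[140,150]
X=np.array([onz(t,b,165) for b in B]); print("area",cv2.contourArea(c)); print(np.round(np.c_[X@e,X@n],1), X.mean(0)@n)
E
python3 m.py
```

```text
t 11.4 esz [544.  177.4 127.4] F esz [-0.1  0.2  0.7] J [-0.23 -0.04  1.61  0.61  1.64 -0.1 ] w 42.4
area 1214.5
[[493.9 230.9]
 [593.6 229.9]
 [592.  179.8]
 [492.1 181.3]] 205.47687726327206
```

Call:
servo_tool(targets=[{"travel": [-5,-5,0],"dr": [0,0,0],"fingers": 0.5},{"travel": [-25,-2,0],"dr": [0,0,0],"fingers": 0.5},{"travel": [-35,0,0],"dr": [0,0,0],"fingers": 0.5},{"travel": [-35,0,0],"dr": [0,0,0],"fingers": 0.5},{"travel": [-35,0,0],"dr": [0,0,0],"fingers": 0.5},{"travel": [-35,0,0],"dr": [0,0,0],"fingers": 0.5},{"travel": [-20,0,0],"dr": [0,0,0],"fingers": 0.5},{"travel": [0,0,0],"dr": [0,0,0],"fingers": 0.5}])

```text
time: 12.25
tool_pos: [547.7, 3.6, 282.0]
eef_rot: [0.687, 0.249, 0.66, 0.175]
wrist_force: [0.5, 0.4, 0.0]
grip_width: 42.7
```

```bash
python3 st.py|head -1; python3 m.py; python3 - <<'E'
from h import *
import pickle
t=capture("top");s=capture("side");pickle.dump((t,s),open("end2.pkl","wb"))
im=np.zeros((600,800,3),np.uint8)
im[:300,:400]=cv2.resize(t["color"][150:240,150:270,::-1],(400,300),interpolation=cv2.INTER_CUBIC)
im[:300,400:]=cv2.resize(t["color"][:,:,::-1],(400,300))
im[300:,:400]=cv2.resize(s["color"][90:240,290:490,::-1],(400,300),interpolation=cv2.INTER_CUBIC)
im[300:,400:]=cv2.resize(s["color"][:,:,::-1],(400,300))
cv2.imwrite("pics/end2.png",im)
E
```

```text
t 12.25 esz [544.4  60.9 282. ] F esz [0.5 0.4 0. ] J [-0.44 -0.01  1.31  0.63  1.97 -0.11] w 42.7
area 1219.0
[[493.6 230.9]
 [593.9 229.9]
 [592.3 179.8]
 [491.8 181.3]] 205.47673772461468
```

View pics/end2.png

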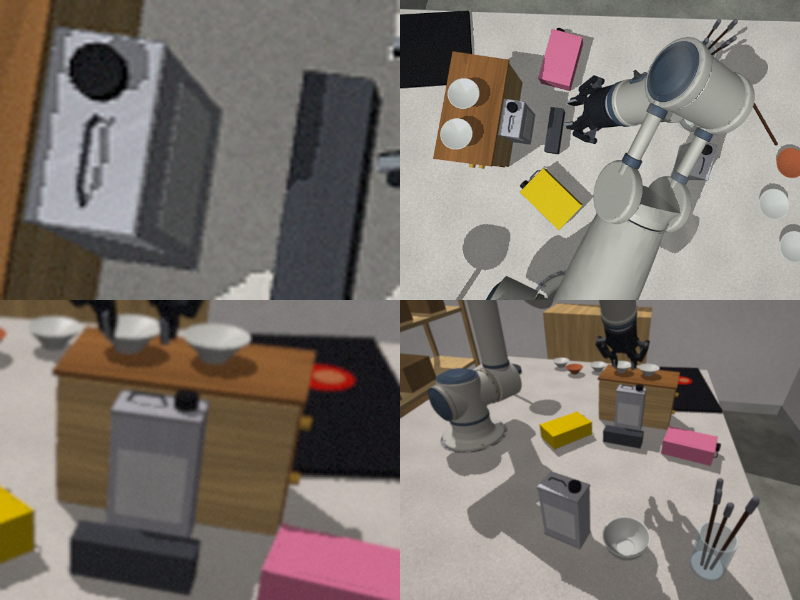

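The corners now match an upright tin at n≈207. Top corners seen: (57,27), (165,42), (133,235), (25,222), against predicted (53,27), (164,41), (137,235), (24,222). Foot corners seen: (222,109), (195,268), against predicted (221,109), (199,271). The robot is clear, so I'm handing in.

```bash
python3 -c "
from h import *
print(ctrl.finish_job())"
```

```text
the job is handed in; nothing more can be done
None
```

I pushed the fallen tin up in an arc with the half-open fingers hooked under its free top edge. It now stands upright against the chest, and I handed the job in at about 12.4 s on the robot's clock.

Two things went wrong on the way and were mended:
- **First contact:** the tips only met the top edge and slid the tin about 4 mm, so I backed off and reached farther under it.
- **First check failed:** the tin was still leaning about 9°, probably with its foot jammed against the chest wall. A second push freed it.

Last checks before hand-in:
- **Fallen tin:** its top and foot corners match an upright tin to within about 4 pixels in the enlarged crop (about 2–3 mm), so the lean is about 1°. Its centre is about 30 mm from the chest's side, near the middle of the chest's length. It did not move between two measurements 0.85 s apart. The colour mask put its centre about 1.5 mm off the corner fit.
- **Standing tin:** it stands as before in the last side view. A pixel comparison after the first push showed a shift of about 0.5 pixel; I did not repeat it after the second.
- **Other things:** the whetstone and the pink and yellow look-alikes show no visible movement.
- **Robot:** it is clear of everything, and the wrist force I read after each move never passed about 2.3 N.

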